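# Hang the algae scraper in its ring holder

### The job

Take the algae scraper out of the canister, put it handle first down through the ring of the black holder, and turn it gently under light pressure until the ribs below its head find the slot and the head sits fully down on the ring; then let go of it. Do not force it or drop it in, and leave everything else where it stands.

Things in the scene. Friction and masses are not known exactly. Their poses are not given: they have to be found in the camera images.
- scraper: grey plastic algae scraper, 90 g, upright, handle down in the canister. Origin: on the handle axis at the head's underside; z up the axis, x along the head. Head: block 66 (x) x 20 (y) x 30 mm high, plus a 70 x 4 mm steel blade along x on top, to z 41. Handle: 16 mm round, down to z -90, last 12 mm tapering to 11 mm. Same after a half turn. Good grasp: from above across the 20 mm, 22 mm above the origin
- ribs (a point): on the scraper's axis, 14 mm below its origin: lower edge of two flat square-bottomed ribs, one either side of the handle, in line with the head's length (scraper x); 30 mm over both, 5 mm thick, from the head's underside down to here
- handle_tip (a point): centre of the end face of the scraper's handle, 90 mm below the scraper's origin
- canister: small fixed aluminium canister, 44 mm across, 60 mm tall, on a 72 mm foot disc 4 mm thick; 19 mm round bore open on top, its floor 5 mm above the shelf. Origin: centre of its underside. The scraper's handle stands on that floor in the middle, so the head's underside starts 95 mm above the shelf and the ribs are clear above the rim
- holder: fixed black tool holder: base plate 115 x 84 x 8 mm, a post 62 mm from the ring's centre on the holder's +x side, and at the post's top a level ring: 60 mm outside, 40 mm inside, upper face 120 mm, lower face 102 mm above the shelf. Nothing of it is higher. Origin: on the shelf, straight below the ring's centre; z up
- ring_top (a point): centre of the ring's upper face, 120 mm above the shelf; axes as the holder's. In the ring, 1 mm below this face, sits a white insert 14 mm deep with an 18 x 19 mm opening for the handle and one straight slot right across it, 7.5 mm wide, for the ribs
- slot (a point): middle of the slot at the insert's upper face (119 mm up); axes as the holder's, NOT the slot's. The clamped insert does not turn in use; its slot lies along the holder's x turned by up to 0.7 rad either way, which no reading gives. Ribs over 0.08 rad off rest on the insert, the head 13 mm above the ring; in line they drop in and the head comes down on the ring
- pellet_jar: bystander: capped brown jar, 56 mm across, 80 mm tall, on the turntable; origin at the centre of its underside
- dish: bystander: white ceramic bowl, 76 mm across, 28 mm tall, on the turntable; origin at the centre of its underside
- net: bystander: flat green plastic net frame, 110 x 94 mm oval with a 110 mm handle, 8 mm thick, lying flat; origin at the centre of its underside (of the oval, not the handle)
- small_bottle: bystander: upright bottle, 34 mm across, 85 mm tall, standing between or near the canister and the holder; origin at the centre of its underside
- test_kit: bystander: cardboard box 90 x 130 x 45 mm; origin at the centre of its underside
- glass_magnet: bystander: black block 70 x 40 x 25 mm with a grip on top, 43 mm tall in all; origin at the centre of its underside
- key_bowl: bystander: blue ceramic bowl, 100 mm across, 35 mm tall; origin at the centre of its underside
- turntable: fixed round wooden turntable tray, 210 mm across, 22 mm high, at the far side, carrying the jar and the dish; origin at the centre of its underside
Mind the look-alikes: they are no part of the job. There is more than one size of the holder; the job needs the middle-sized.

How it is judged (in metres and radians):
On the way, in this order (a step that is already met when the one before it is completed fails the run):
1. the scraper is drawn up out of the canister, its handle's end above the rim (z of handle_tip in the frame of canister above 0.065 m), for 0.1 s.
2. the handle is down through the ring, its end below the ring, the ribs not yet in the slot (horizontal distance between handle_tip and ring_top below 0.015 m and z of handle_tip in the frame of ring_top below -0.03 m and z of scraper in the frame of ring_top above 0.008 m), for 0.1 s.
At the end, for the whole second after the job is handed in: The scraper hangs handle down in the ring: the underside of its head within 3 mm of the ring's upper face, centred within 5 mm, upright within 4 degrees, at rest and released (horizontal distance between scraper and ring_top below 0.005 m and z of scraper in the frame of ring_top between -0.004 and 0.003 m and angle between scraper's own z axis and vertical below 0.07 rad and linear speed of scraper below 0.02 m/s and angular speed of scraper below 0.2 rad/s and contact force between the fingers and scraper below 0.05 N); the robot touches nothing.
It fails at once if the scraper pressed against the holder with more than 25 N (contact force between scraper and holder above 25 N).
It fails at once if the robot itself pushes the holder with more than 25 N (contact force between any of the fingers, the arm and holder above 25 N).
It fails at once if the scraper dropped: let go in or over the ring with its head more than 20 mm above it (horizontal distance between scraper and ring_top below 0.03 m and z of scraper in the frame of ring_top above 0.02 m and contact force between the fingers and scraper below 0.05 N).
It fails at once if a bystander moved by more than 20 mm (distance of any of pellet_jar, dish, net, small_bottle, test_kit, glass_magnet, key_bowl from where it was at the start of the episode above 0.02 m).
It fails at once if an upright bystander tipped over (angle between any of pellet_jar, dish, small_bottle, key_bowl's own z axis and vertical above 0.4 rad).
It also fails if it takes over 61 s, if anything falls off the work surface, if the arm or the gripper's body presses on something with over 40 N, if the wrist force passes 120 N, or if a joint passes its speed limit or range.

### The arm

A 6-joint arm with a two-finger parallel gripper is mounted at the origin on the work surface. World frame = base frame: x ahead of the robot, y to its left, z up, the work surface at z = 0. Lengths are in mm, angles in rad, forces in N, time in s.
With the tool pointing down it reaches from about 275 to 1000 mm from the base axis. Payload 8.4 kg.
Tool frame: the origin (TCP) lies between the finger pads; the fingertips stand 22 mm ahead of it and the grasp point (between the pads) lies 3 mm ahead of it; z points along the fingers, y is the line along which they close (so a half turn about z gives the same grasp; the last joint's range is limited). The gripper opens to 85 mm and grips with 20 to 120 N. Pads are 22 mm wide; open, the fingers measure 114 mm over their backs; the gripper's body (76 mm by 85 mm) begins 54 mm behind the grasp point. The pads swing forward as they close: fully open they stand 13 mm farther back than shut.
Start: joints at [1.166, 0.353, 1.633, -0, 1.155, -0.002], TCP at [244.996, 574.983, 253.281] pointing down, gripper open.
Joint ranges: [-2.63, 2.63], [-0.92, 2.1], [0.06, 2.66], [-1.3, 4.44], [0, 2.69], [-3.02, 3.02]. Speed limits (rad/s): [2.22, 2.22, 2.79, 3.14, 3.14, 3.14].

### API

Orientations are given as [roll, pitch, yaw] about the fixed x, y, z axes, in that order (R = Rz(yaw) Ry(pitch) Rx(roll)).
In Python, from rig import r, grab_frame gives the robot as it stands.
- The arm moves only by the shell command python3 -m inch 'ROWS' [FORCE]. ROWS is JSON, a list of rows, each a list of 7 numbers: the turn, a rotation vector about the tool's x, y, z as a fraction of full scale, then the shift along the tool's x, y, z as a fraction of full scale, then the closure, from 0 (fully open) to 1 (shut). In form: [[rx, ry, rz, dx, dy, dz, fingers], ...]. A call has 1 to 8 rows; each row shifts and turns the commanded pose from where the row before left it, along the tool's axes as they then stand; what a row does not reach is not made up. Full scale, the value 1, is 2.5 cm for a shift and pi rad for a turn. A row lasts 1/12 s, in which the tool goes at most 41.7 mm and 7.16 degrees, less where a joint would pass 70% of its speed; a pose out of reach is approached as far as the arm can. A call with a number of a shift or a turn outside -1 to 1 is refused whole. A call with a gripper value outside its range is refused whole. The fingers move at their own pace and stop on an object; FORCE is the grip in N (left out, the last holds). Time passes only in rows, so rows that do not move let the fingers close. It gives the time, the measured TCP pose, the force, the opening and the grip force at its end, in the units of the state.
- r.sense(): the state, without advancing time (a new reading comes with each control period).
- grab_frame(name): name is "scene" or "top"; returns a dict with "pixels" (384x512x3 uint8, red, green, blue), "z_map" (384x512 float32, mm along the optical axis (not along the pixel's ray), 0 where there is no reading), "vertical_fov" (degrees; the focal length in pixels is half the picture's height over the tangent of half this angle, whatever the lens; pixels are square), "cx", "cy" (the principal point, pixels), "cam_to_world" (4x4, takes a point from camera to world coordinates). Camera axes: x right, y down, z forward; pixel columns grow to the right and rows downward; lengths in mm; the calibration is good to about 2 mm. A picture is of the moment at which its call begins.
- r.sign_off(): hands the job in; it is judged then, once.
The state is a dict: "clock": time; "qpos": joint angles; "qvel": joint speeds; "joint_efforts": joint torques, N m; "eef_pos": TCP position; "tcp_rot": TCP orientation; "contact_force": force on the tool from outside, world axes, zero at the start; "wrist_torque": the same for the moment, N m; "opening": opening from 0.0 (shut) to 1.0 (fully open); "grasp_force": force on a finger pad.
Only numpy, scipy, OpenCV 4.12 (cv2) and the standard library are available. Lean on these libraries where they do the work, as an engineer would, in place of code of your own. Each camera call takes 0.05 s, during which the arm holds its last target. There are 200 camera calls.

## Working session

There is one attempt and no reset: what is moved stays moved. The work goes in short steps, Python scripts to look and compute and a shell command to move; the robot and the scene stay as the last step left them, time stands still between calls to the robot, and variables do not carry over. Pictures are saved under pics/ and viewed, at most 10 in all, crops included, and the job is handed in when it is done.

```bash
mkdir -p pics; ls; python3 - <<'E'
from rig import r, grab_frame
import cv2,numpy as np
for n in("scene","top"):
    f=grab_frame(n); cv2.imwrite(f"pics/{n}0.png",f["pixels"][:,:,::-1]); np.savez(f"{n}0.npz",**f)
    print(n,f["vertical_fov"],f["cx"],f["cy"],np.round(f["cam_to_world"],3).tolist(),(f["z_map"]>0).mean())
print(r.sense())
E
```

```text
pics
scene 45.76583054701484 259.2229586616041 193.48698663459933 [[-0.585, 0.529, -0.615, 1342.355], [0.811, 0.392, -0.435, 594.174], [0.011, -0.753, -0.658, 976.833], [0.0, 0.0, 0.0, 1.0]] 0.9853871663411459
top 45.523583484793434 253.86164368008156 183.83343490871763 [[-0.019, -0.993, 0.12, 341.763], [-1.0, 0.017, -0.016, -0.382], [0.013, -0.12, -0.993, 1429.063], [0.0, 0.0, 0.0, 1.0]] 0.9961700439453125
{'clock': 0.1, 'qpos': array([ 1.16564358e+00,  3.53578512e-01,  1.63405523e+00, -8.08483855e-06,
        1.15521501e+00, -2.37716157e-03]), 'qvel': array([ 1.68735603e-04, -1.35757523e-03,  3.78126037e-05,  6.00298929e-05,
       -1.87607688e-03, -6.64914543e-05]), 'joint_efforts': array([-1.03198123e-03, -6.06356621e+01, -3.42820716e+01,  2.84686024e-05,
        3.80170692e-03,  1.76737029e-05]), 'eef_pos': array([244.81383095, 574.62035515, 252.6389172 ]), 'tcp_rot': array([-3.14033654e+00,  4.40658573e-06,  2.73882034e+00]), 'contact_force': array([-0.87551875, -1.19683236,  0.14208213]), 'wrist_torque': array([-0.0428626 , -0.03201148, -0.00788307]), 'grasp_force': 0.0, 'opening': 0.9987786524851731}
```

View pics/scene0.png

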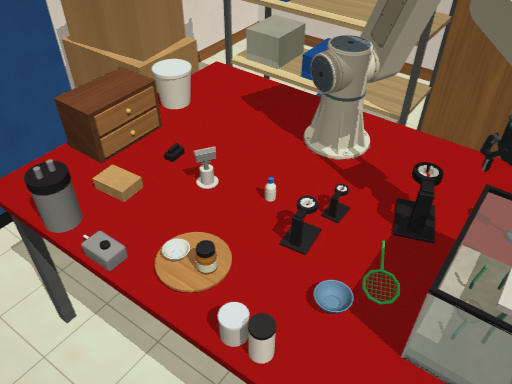

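View pics/top0.png

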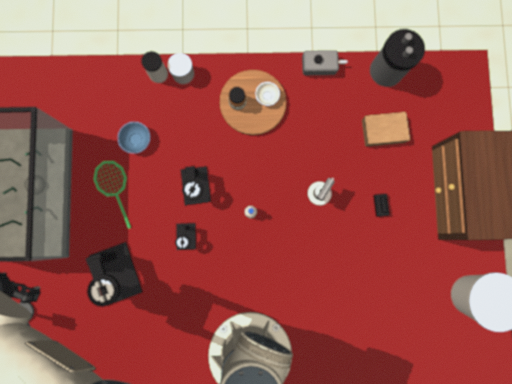

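The scene view shows the scraper head at about (205,155), on the canister at (207,180). The middle holder's ring is at about (307,204), with a smaller one at (341,189) and a bigger one at (427,173). In the top view the scraper is at (325,187), the middle ring at (193,188) and the bottle at (251,211). I'll measure these next.

```bash
cat > h.py <<'E'
import numpy as np,cv2
def load(n): return dict(np.load(n+".npz"))
def rays(f,uv):
    uv=np.asarray(uv,float); fl=192/np.tan(np.radians(float(f["vertical_fov"]))/2)
    d=np.c_[(uv[:,0]-f["cx"])/fl,(uv[:,1]-f["cy"])/fl,np.ones(len(uv))]
    T=f["cam_to_world"]; return T[:3,3],d@T[:3,:3].T
def cloud(f):
    v,u=np.mgrid[:384,:512]; o,d=rays(f,np.c_[u.ravel(),v.ravel()])
    return (o+d*f["z_map"].reshape(-1,1)).reshape(384,512,3)
def onplane(f,uv,z):
    o,d=rays(f,uv); return o+d*((z-o[2])/d[:,2])[:,None]
def tri(f1,p1,f2,p2):
    A=[];b=[]
    for f,p in((f1,p1),(f2,p2)):
        o,d=rays(f,[p]);d=d[0]/np.linalg.norm(d);M=np.eye(3)-np.outer(d,d);A.append(M);b.append(M@o)
    x=np.linalg.lstsq(np.vstack(A),np.hstack(b),rcond=None)[0]
    return x,[np.linalg.norm(M@x-q) for M,q in zip(A,b)]
E
python3 - <<'E'
from h import *
S,T=load("scene0"),load("top0")
cs,ct=cloud(S),cloud(T)
def near(c,x,y,rad,z0,z1):
    return (np.hypot(c[...,0]-x,c[...,1]-y)<rad)&(c[...,2]>z0)&(c[...,2]<z1)
print("top pts ring",ct[188,193],"scr",ct[187,325],"bottle",ct[211,251],"scene ring",cs[204,300],cs[155,205],cs[183,270])
for n,c in(("S",cs),("T",ct)):
    for nm,p in(("scr",ct[187,325]),("ring",ct[188,193]),("bot",ct[211,251])):
        m=near(c,p[0],p[1],70,15,200); q=c[m]
        print(n,nm,m.sum(),np.percentile(q[:,2],[50,90,99]).round(),end=" ")
        hi=q[q[:,2]>np.percentile(q[:,2],99)-12]; print(hi.mean(0).round(1),hi.min(0).round(),hi.max(0).round())
a=cv2.resize(S["pixels"][135:195,180:230],None,fx=8,fy=8,interpolation=2)
b=cv2.resize(S["pixels"][190:255,275:325],None,fx=8,fy=8,interpolation=2)[:480]
cv2.imwrite("pics/c1.png",np.hstack([a,b])[:,:,::-1])
a=cv2.resize(T["pixels"][165:215,300:345],None,fx=9,fy=9,interpolation=2)
b=cv2.resize(T["pixels"][165:215,172:212],None,fx=9,fy=9,interpolation=2)
cv2.imwrite("pics/c2.png",np.hstack([a,b])[:,:,::-1])
E
```

```text
top pts ring [504.34601033 167.64426381   5.13869716] scr [ 487.09810051 -225.62906409  122.76743705] bottle [424.32060244 -11.63609814  83.4644022 ] scene ring [505.6173291  143.55296563 115.28558684] [ 487.13223584 -224.02689982  113.13741953] [434.22165539  -7.1104955   69.31650145]
S scr 514 [ 97. 129. 137.] [ 486.3 -224.4  130.2] [ 453. -247.  125.] [ 516. -201.  140.]
S ring 685 [111. 120. 122.] [506.5 162.1 117.1] [462. 129. 110.] [564. 190. 124.]
S bot 187 [50. 79. 85.] [430.5  -7.7  81.2] [420. -18.  73.] [436.  -0.  89.]
T scr 263 [124. 135. 139.] [ 483.2 -226.5  133.3] [ 454. -248.  128.] [ 512. -201.  144.]
T ring 459 [119. 123. 126.] [501.5 159.8 119.7] [459. 131. 114.] [556. 186. 128.]
T bot 105 [59. 86. 89.] [426.   -8.6  85.2] [418. -15.  79.] [433.  -3.  89.]
```

View pics/c1.png

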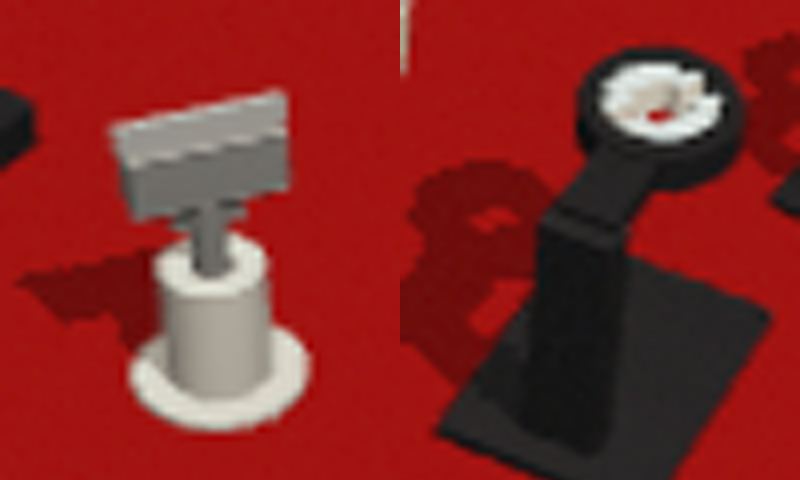

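View pics/c2.png

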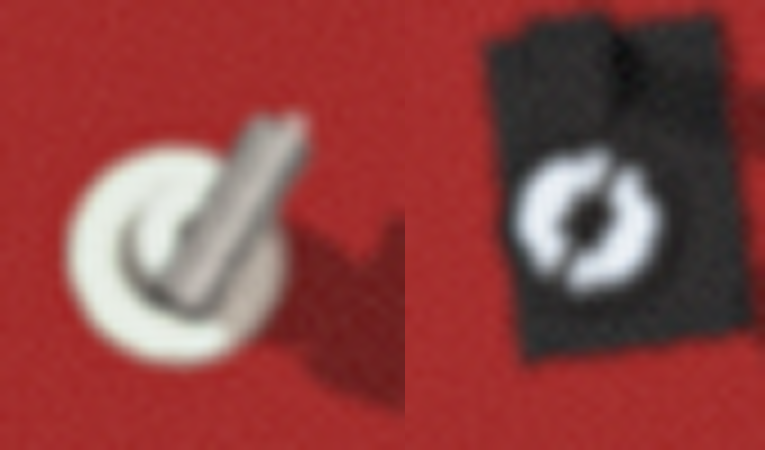

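In the crops, the slot runs through the white insert from (555,285) to (625,165) of the top crop. The head runs from (185,300) to (280,130), with its ribs above the canister rim. Next I'll work out exact positions from both views.

```bash
cat > m.py <<'E'
from h import *
S,T=load("scene0"),load("top0")
cs,ct=cloud(S),cloud(T)
def blob(f,box,test):
    u0,v0,u1,v1=box; k=8
    im=cv2.resize(f["pixels"][v0:v1,u0:u1],None,fx=k,fy=k,interpolation=cv2.INTER_CUBIC).astype(int)
    m=test(im).astype(np.uint8); n,l,st,_=cv2.connectedComponentsWithStats(m)
    m=(l>0) if n<2 else m; cnts=cv2.findContours(m.astype(np.uint8),0,1)[0]
    pts=np.vstack([c for c in cnts if cv2.contourArea(c)>150])
    back=lambda p:(np.asarray(p,float)+.5)/k-.5+[u0,v0]
    return cv2.convexHull(pts),back,m
white=lambda i:i.min(2)>120
# ring insert
c=[]
for n,f,b in(("S",S,(297,193,320,213)),("T",T,(180,177,206,201))):
    h,back,m=blob(f,b,white); e=cv2.fitEllipse(h); p=back(e[0]); c.append(p)
    print(n,"insert",p.round(2),np.round(np.array(e[1])/8,1),onplane(f,[p],119).round(1))
x,e=tri(S,c[0],T,c[1]); print("ring tri",x.round(1),np.round(e,1))
# slot direction in top view: dark pixels within annulus
h,back,m=blob(T,(180,177,206,201),white)
W=onplane(T,back(np.argwhere(np.ones_like(m))[:,::-1]),119).reshape(*m.shape,3)
ctr=onplane(T,[c[1]],119)[0]; d=W-ctr; rr=np.hypot(d[...,0],d[...,1])
s=(rr>12)&(rr<16); a=np.arctan2(d[...,1],d[...,0])
I=cv2.resize(T["pixels"][177:201,180:206],None,fx=8,fy=8,interpolation=cv2.INTER_CUBIC).min(2).astype(float)
bins=np.arange(-np.pi,np.pi,np.pi/36)
print([(round(float(b+np.pi/72),2),int(I[s&(abs(a-b-np.pi/72)<np.pi/72)].mean())) for b in bins])
w=np.clip(150-I,0,None)*s; print("slot dir",0.5*np.angle((w*np.exp(2j*a)).sum()))
# holder axis from base plate top view: black px, height 3..13
for n,cc in(("T",ct),("S",cs)):
    f=T if n=="T" else S
    q=(np.hypot(cc[...,0]-500,cc[...,1]-163)<110)&(f["pixels"].max(2)<90)&(cc[...,2]>2)&(cc[...,2]<16)
    P=onplane(f,np.argwhere(q)[:,::-1],8)[:,:2]; print(n,"plate",cv2.minAreaRect(P.astype(np.float32)))
# canister foot
for n,f,b in(("S",S,(190,160,225,194)),("T",T,(302,175,336,210))):
    h,back,m=blob(f,b,lambda i:i[...,1]>100)
    P=onplane(f,back(h[:,0]),4)[:,:2]
    print(n,"foot pts",len(P)); 
    # circle radius 36 robust
    from scipy.optimize import least_squares
    r=least_squares(lambda q:np.hypot(*(P-q).T)-36,P.mean(0),loss="soft_l1",f_scale=1); print(r.x.round(1),np.abs(r.fun).round(1).mean())
# head from clouds
for n,cc in(("S",cs),("T",ct)):
    q=cc[(np.hypot(cc[...,0]-487,cc[...,1]+225)<60)&(cc[...,2]>118)]
    mu=q.mean(0); u=np.linalg.svd(q[:,:2]-mu[:2])[2][0]; t=(q[:,:2]-mu[:2])@u
    print(n,"head",mu.round(1),"yaw",np.arctan2(u[1],u[0]).round(3),"mid",(mu[:2]+u*(t.min()+t.max())/2).round(1),np.ptp(t).round(1),q[:,2].max().round())
E
python3 m.py
```

```text
S insert [307.14 202.19] [ 9.8 15.1] [[490.9 157.6 119. ]]
T insert [191.82 189.02] [15.  15.7] [[488.4 157.6 119. ]]
ring tri [488.9 157.3 117.4] [0.6 0.6]
[(-3.1, 200), (-3.01, 205), (-2.92, 208), (-2.84, 212), (-2.75, 217), (-2.66, 222), (-2.57, 226), (-2.49, 228), (-2.4, 230), (-2.31, 232), (-2.23, 233), (-2.14, 233), (-2.05, 232), (-1.96, 231), (-1.88, 231), (-1.79, 230), (-1.7, 230), (-1.61, 229), (-1.53, 227), (-1.44, 226), (-1.35, 221), (-1.27, 218), (-1.18, 216), (-1.09, 214), (-1.0, 212), (-0.92, 206), (-0.83, 194), (-0.74, 173), (-0.65, 147), (-0.57, 125), (-0.48, 114), (-0.39, 122), (-0.31, 144), (-0.22, 168), (-0.13, 187), (-0.04, 197), (0.04, 205), (0.13, 208), (0.22, 212), (0.31, 215), (0.39, 219), (0.48, 224), (0.57, 226), (0.65, 229), (0.74, 231), (0.83, 232), (0.92, 231), (1.0, 231), (1.09, 231), (1.18, 231), (1.27, 230), (1.35, 228), (1.44, 228), (1.53, 227), (1.61, 226), (1.7, 224), (1.79, 222), (1.88, 221), (1.96, 220), (2.05, 220), (2.14, 217), (2.23, 209), (2.31, 195), (2.4, 174), (2.49, 150), (2.57, 125), (2.66, 112), (2.75, 116), (2.84, 136), (2.92, 162), (3.01, 184), (3.1, 194)]
slot dir -0.4646692121896459
T plate ((482.02947998046875, 155.45831298828125), (174.47950744628906, 82.9594955444336), 7.267018795013428)
S plate ((486.9910888671875, 163.64935302734375), (185.60142517089844, 88.85567474365234), 1.088182806968689)
S foot pts 29
[ 486.9 -224.5] 10.275862068965518
T foot pts 53
[ 480.3 -224.8] 6.028301886792453
S head [ 486.4 -223.1  127.4] yaw -0.568 mid [ 486.2 -222.9] 69.8 140.0
T head [ 482.9 -225.2  128.3] yaw 2.568 mid [ 482.4 -224.9] 69.3 144.0
```

```bash
python3 - <<'E'
from h import *
from scipy.optimize import least_squares
S,T=load("scene0"),load("top0")
print("T foot",onplane(T,[(319.2,192.8)],4).round(1))
print("S rim",onplane(S,[(205.8,167.6)],60).round(1))
# foot bottom arc in S: left 128, right 310, bottom 432
def fit(f,uvs,z,R):
    P=onplane(f,uvs,z)[:,:2]; r=least_squares(lambda q:np.hypot(*(P-q).T)-R,P.mean(0)); return r.x.round(1),r.fun.round(1)
cr=lambda p:(np.array(p)+.5)/8-.5+[180,135]
# automatic: outer foot arc = red/white transition below, per column, in S
def arc(f,u0,u1,v0,v1,dirn):
    out=[]
    for u in range(u0,u1):
        g=f["pixels"][v0:v1,u,1].astype(float)
        idx=range(len(g)-1,0,-1) if dirn>0 else range(len(g)-1)
        for i in idx:
            a,b=(g[i],g[i-1]) if dirn>0 else (g[i],g[i+1])
            if a<90<=b:
                t=(90-a)/(b-a); out.append((u,v0+(i-t if dirn>0 else i+t))); break
    return out
print("S foot",fit(S,arc(S,199,217,170,196,1),1,36))
a=arc(T,309,329,180,212,1)
b=[(v,u) for u,v in arc({"pixels":T["pixels"].transpose(1,0,2)},184,202,303,320,-1)]
print("T foot",fit(T,a+b,3,36))
# blade top ends tri
k=lambda p,s,o:(np.array(p)+.5)/s-.5+o
# silhouette of head top edge ends in S
for p in((112,128),(282,92)): print("S blade end on z136",onplane(S,[cr(p)],136).round(1))
E
```

```text
T foot [[ 482.3 -227.2    4. ]]
S rim [[ 485.4 -226.8   60. ]]
S foot (array([ 484.8, -225.7]), array([ 0.1, -0.5, -0.2, -0.2,  0.2,  0.2, -0.1,  0.1,  0.1,  0.3,  0.1,
       -0.1,  0.4, -0.5, -0.4,  1. , -0.6, -0.3]))
T foot (array([ 479. , -223.6]), array([-0.8, -0.7, -0.8, -0.8, -0.7, -0.5, -0.3, -0.2,  0. ,  0.2,  0.6,
        1.2,  1.4,  1.7,  2. ,  2.5,  2.8,  2.7,  2.7,  3. ,  3.8,  3.2,
        3. ,  2.6,  2.1,  1.9,  1.7,  1.1,  0.7,  0.4,  0.4,  0.1, -0.3,
       -0.6, -0.9, -1. , -0.8, -0.7]))
S blade end on z136 [[ 513.4 -246.5  136. ]]
S blade end on z136 [[ 454.9 -208.8  136. ]]
```

The estimates agree across the views, with about 2.5 mm of camera disagreement. The scraper is at (483.7, -226.7) with head yaw -0.57, and the ring is at (489.5, 157.5) with slot yaw about -0.465. I'm aiming for tool yaw 2.57 and moving over now.

```bash
python3 -m inch '[[0,0,0.027,0,0,0,0],[0,0,0.027,0,0,0,0],[0,0,0,-0.5,-0.43,0,0],[0,0,0,-0.98,-0.84,0,0],[0,0,0,-0.98,-0.84,0,0],[0,0,0,-0.98,-0.84,0,0],[0,0,0,-0.98,-0.84,0,0],[0,0,0,-0.98,-0.84,0,0]]'
for i in 1 2; do :; done
python3 -m inch '[[0,0,0,-0.98,-0.84,0,0],[0,0,0,-0.98,-0.84,0,0],[0,0,0,-0.98,-0.84,0,0],[0,0,0,-0.98,-0.84,0,0],[0,0,0,-0.98,-0.84,0,0],[0,0,0,-0.98,-0.84,0,0],[0,0,0,-0.98,-0.84,0,0],[0,0,0,-0.98,-0.84,0,0]]'
python3 -m inch '[[0,0,0,-0.98,-0.84,0,0],[0,0,0,-0.98,-0.84,0,0],[0,0,0,-0.98,-0.84,0,0],[0,0,0,-0.98,-0.84,0,0],[0,0,0,-0.98,-0.84,0,0],[0,0,0,-0.98,-0.84,0,0],[0,0,0,-0.98,-0.84,0,0],[0,0,0,-0.98,-0.84,0,0]]'
python3 -m inch '[[0,0,0,-0.98,-0.84,0,0],[0,0,0,-0.98,-0.84,0,0],[0,0,0,-0.98,-0.84,0,0],[0,0,0,-0.5,-0.4,0,0],[0,0,0,0,0,0,0],[0,0,0,0,0,0,0]]'
cat > g.py <<'E'
import sys,numpy as np
from rig import r
s=r.sense(); p=s["eef_pos"]; R=s["tcp_rot"]
from scipy.spatial.transform import Rotation as Ro
M=Ro.from_euler("xyz",R).as_matrix()
print(round(s["clock"],2),p.round(1),R.round(4),"F",s["contact_force"].round(2),"M",s["wrist_torque"].round(2),"open",round(s["opening"],3),"grip",round(s["grasp_force"],1),"q6",s["qpos"][5].round(2))
if len(sys.argv)>1:
    t=np.array(list(map(float,sys.argv[1:5])))
    print("shift units",(M.T@(t[:3]-p)/25).round(3),"rz",round((R[2]-t[3])/np.pi,4))
E
python3 g.py 483.7 -226.7 120 2.57
```

```text
clock: 0.77
eef_pos: [295.7, 402.9, 252.9]
tcp_rot: [-3.141, 0.0, 2.57]
contact_force: [1.1, 0.1, -0.1]
opening: 0.997
grasp_force: 0.0
clock: 1.43
eef_pos: [369.4, 155.6, 253.2]
tcp_rot: [-3.142, -0.0, 2.569]
contact_force: [0.8, 0.6, -0.4]
opening: 1.002
grasp_force: 0.0
clock: 2.1
eef_pos: [443.2, -91.9, 253.2]
tcp_rot: [-3.142, -0.0, 2.569]
contact_force: [2.2, 0.9, -0.3]
opening: 0.997
grasp_force: 0.0
clock: 2.6
eef_pos: [475.6, -198.2, 252.7]
tcp_rot: [3.141, -0.001, 2.567]
contact_force: [0.4, -0.2, -0.5]
opening: 1.003
grasp_force: 0.0
2.6 [ 475.6 -198.2  252.7] [ 3.1415e+00 -1.5000e-03  2.5674e+00] F [ 0.37 -0.21 -0.49] M [ 0.01  0.04 -0.07] open 1.003 grip 0.0 q6 -1.39
shift units [-0.899 -0.782  5.309] rz -0.0008
```

```bash
python3 -m inch '[[0,0,0,-0.9,-0.78,0,0],[0,0,0,0,0,0.6,0],[0,0,0,0,0,0.6,0],[0,0,0,0,0,0.6,0],[0,0,0,0,0,0.6,0],[0,0,0,0,0,0,0],[0,0,0,0,0,0,0]]' >/dev/null; python3 g.py 483.7 -226.7 120 2.57
python3 - <<'E'
from rig import grab_frame
import cv2,numpy as np
f=grab_frame("scene"); g=grab_frame("top")
a=cv2.resize(f["pixels"][105:195,165:245],None,fx=5,fy=5,interpolation=2)
b=cv2.resize(g["pixels"][145:235,280:360],None,fx=5,fy=5,interpolation=2)
cv2.imwrite("pics/d1.png",np.hstack([a,b])[:,:,::-1])
E
```

```text
3.18 [ 483.7 -225.2  192.9] [-3.1415e+00 -2.2000e-03  2.5702e+00] F [ 0.3   0.3  -0.02] M [ 0.02 -0.03 -0.05] open 1.0 grip 0.0 q6 -1.44
shift units [-0.039 -0.049  2.917] rz 0.0001
```

View pics/d1.png

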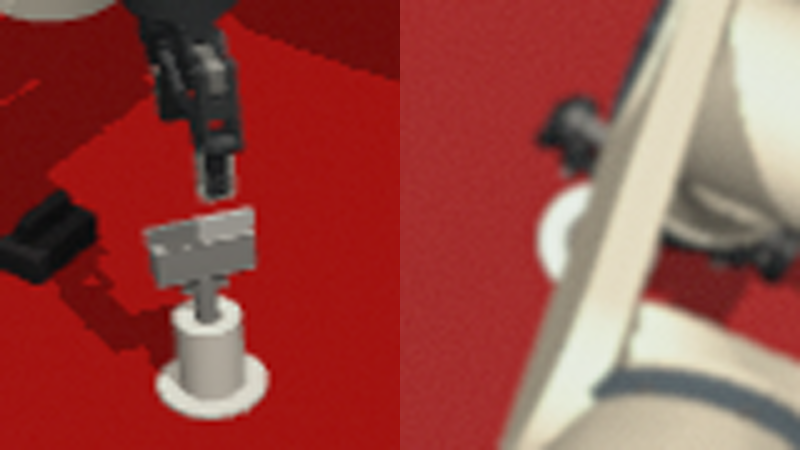

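The fingers are open and squarely above the head: head at (205,250) and fingertip at (217,190) in the left crop. I'll descend and close gently.

```bash
python3 -m inch '[[0,0,0,-0.04,-0.05,0.6,0],[0,0,0,0,0,0.6,0],[0,0,0,0,0,0.6,0],[0,0,0,0,0,0.6,0],[0,0,0,0,0,0.5,0],[0,0,0,0,0,0,0],[0,0,0,0,0,0,0]]' 30 >/dev/null; python3 g.py 483.7 -226.7 120 2.57
python3 -m inch '[[0,0,0,0,0,0,0.5],[0,0,0,0,0,0,0.65],[0,0,0,0,0,0,0.7],[0,0,0,0,0,0,0.75],[0,0,0,0,0,0,0.85],[0,0,0,0,0,0,1],[0,0,0,0,0,0,1],[0,0,0,0,0,0,1]]' 30 >/dev/null; python3 g.py 483.7 -226.7 120 2.57
```

```text
3.87 [ 484.8 -228.2  121.4] [3.1415 0.     2.5694] F [0.01 0.44 0.57] M [0.04 0.02 0.02] open 1.0 grip 0.0 q6 -1.44
shift units [0.068 0.027 0.055] rz -0.0002
4.53 [ 484.9 -228.4  121.2] [3.1414e+00 6.0000e-04 2.5691e+00] F [0.32 1.7  5.52] M [0.29 0.11 0.02] open 0.228 grip 33.2 q6 -1.44
shift units [0.076 0.032 0.048] rz -0.0003
```

```bash
python3 -m inch '[[0,0,0,0,0,-0.2,1],[0,0,0,0,0,-0.3,1],[0,0,0,0,0,-0.4,1],[0,0,0,0,0,-0.5,1],[0,0,0,0,0,-0.6,1],[0,0,0,0,0,-0.7,1],[0,0,0,0,0,-0.7,1],[0,0,0,0,0,-0.7,1]]' 30 >/dev/null; python3 g.py
python3 -m inch '[[0,0,0,0,0,-0.7,1],[0,0,0,0,0,-0.7,1],[0,0,0,0,0,-0.6,1],[0,0,0,0,0,-0.4,1],[0,0,0,0,0,0,1],[0,0,0,0,0,0,1]]' 30 >/dev/null; python3 g.py 489.5 157.5 275 2.677
python3 - <<'E'
from rig import grab_frame
import cv2,numpy as np
f=grab_frame("scene"); np.savez("scene1.npz",**f)
cv2.imwrite("pics/e1.png",cv2.resize(f["pixels"][70:190,150:260],None,fx=5,fy=5,interpolation=2)[:,:,::-1])
E
```

```text
5.2 [ 484.3 -228.3  224.9] [-3.1415e+00  3.0000e-04  2.5691e+00] F [ 0.27 -0.07 -0.47] M [-0.01 -0.   -0.01] open 0.228 grip 32.4 q6 -1.44
5.7 [ 484.5 -228.4  283.7] [3.1416e+00 1.0000e-03 2.5692e+00] F [ 0.19  0.25 -1.64] M [ 0.04 -0.03 -0.02] open 0.229 grip 32.4 q6 -1.44
shift units [ 8.194 13.082  0.341] rz -0.0343
```

View pics/e1.png

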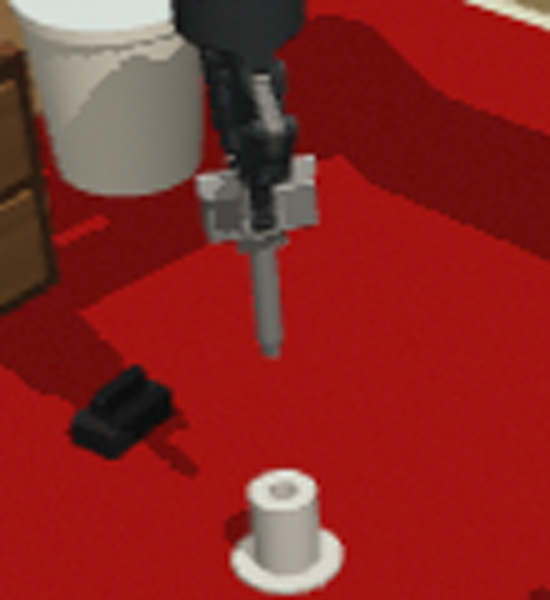

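The scraper is out: handle from (263,245) to (270,352), tip clear of the canister, which is still at (285,530). Checking its lean and offset from the TCP.

```bash
cat > lean.py <<'E'
from h import *
import sys
def proj(f,P):
    T=f["cam_to_world"]; c=(np.atleast_2d(P)-T[:3,3])@T[:3,:3]; fl=192/np.tan(np.radians(float(f["vertical_fov"]))/2)
    return c[:,:2]/c[:,2:]*fl+[f["cx"],f["cy"]]
if __name__=="__main__":
    f=load("scene1"); x,y,z=484.5,-228.4,283.7-26.2
    for h in(-20,-30,-40,-50,-60,-70,-80,-85,-90):
        u,v=proj(f,(x,y,z+h))[0]; row=f["pixels"][int(round(v)),int(u)-8:int(u)+9].astype(float)
        w=np.clip(90-np.abs(row[:,0]-row[:,1]),0,None)  # grey
        print(h,round(u,2),round(v,1),"meas u",round((w*np.arange(int(u)-8,int(u)+9)).sum()/w.sum(),2))
    print(f["pixels"][134:146,204])
E
python3 lean.py
```

```text
-20 201.7 120.7 meas u 202.03
-30 201.93 123.5 meas u 202.38
-40 202.17 126.4 meas u 202.74
-50 202.4 129.1 meas u 202.88
-60 202.63 131.9 meas u 203.03
-70 202.86 134.6 meas u 203.37
-80 203.09 137.3 meas u 203.38
-85 203.2 138.7 meas u 203.64
-90 203.32 140.0 meas u 203.64
[[109 107 101]
 [110 107 102]
 [110 107 102]
 [110 108 102]
 [103 101  95]
 [ 87  86  82]
 [ 91  87  83]
 [138  65  61]
 [163  20  17]
 [163  20  17]
 [163  19  18]
 [163  18  17]]
```

No lean, and offset within 1 mm. Next I carry it over to the ring, turning to the measured slot yaw on the way.

```bash
python3 -m inch '[[0,0,-0.017,0,0,0,1],[0,0,-0.017,0,0,0,1],[0,0,0,0.12,0.25,0,1],[0,0,0,0.24,0.5,0,1],[0,0,0,0.36,0.75,0,1],[0,0,0,0.44,0.9,0,1],[0,0,0,0.44,0.9,0,1],[0,0,0,0.44,0.9,0,1]]' 30 >/dev/null
python3 -m inch '[[0,0,0,0.44,0.9,0,1],[0,0,0,0.44,0.9,0,1],[0,0,0,0.44,0.9,0,1],[0,0,0,0.44,0.9,0,1],[0,0,0,0.44,0.9,0,1],[0,0,0,0.44,0.9,0,1],[0,0,0,0.44,0.9,0,1],[0,0,0,0.44,0.9,0,1]]' 30 >/dev/null
python3 -m inch '[[0,0,0,0.44,0.9,0,1],[0,0,0,0.36,0.75,0,1],[0,0,0,0.3,0.6,0,1],[0,0,0,0.15,0.3,0,1],[0,0,0,0,0,0,1],[0,0,0,0,0,0,1]]' 30 >/dev/null;python3 g.py 490 157.5 275 2.677
```

```text
7.58 [488.4 159.9 282.9] [-3.1407e+00 -4.0000e-04  2.6766e+00] F [ 0.58 -0.18 -0.49] M [ 0.07  0.02 -0.01] open 0.226 grip 32.4 q6 -0.79
shift units [-0.101 -0.057  0.316] rz -0.0001
```

```bash
python3 -m inch '[[0,0,0,-0.1,-0.06,0.3,1],[0,0,0,0,0,0.4,1],[0,0,0,0,0,0.4,1],[0,0,0,0,0,0.2,1],[0,0,0,0,0,0,1],[0,0,0,0,0,0,1]]' 30 >/dev/null;python3 g.py 490 157.5 245 2.677
python3 - <<'E'
from rig import grab_frame,r
import cv2,numpy as np
from h import *; from lean import proj
f=grab_frame("scene"); g=grab_frame("top"); np.savez("scene2.npz",**f); np.savez("top2.npz",**g)
p=r.sense()["eef_pos"]
for h in(-30,-45,-60,-75,-88):
    u,v=proj(f,(p[0],p[1],p[2]-26.2+h))[0]; U=np.arange(int(u)-8,int(u)+9); row=f["pixels"][int(round(v)),U].astype(float)
    w=np.clip(90-np.abs(row[:,0]-row[:,1]),0,None); print(h,round(u,2),round(v,1),round((w*U).sum()/w.sum(),2))
print("ring insert centre by S meas at 307.14,202.19; TCP axis at 119:",proj(f,(p[0],p[1],119)))
a=cv2.resize(f["pixels"][130:230,265:345],None,fx=5,fy=5,interpolation=2)
b=cv2.resize(g["pixels"][140:240,150:230],None,fx=5,fy=5,interpolation=2)
cv2.imwrite("pics/f1.png",np.hstack([a,b])[:,:,::-1])
E
```

```text
8.08 [490.3 156.9 250.2] [-3.1407e+00 -9.0000e-04  2.6754e+00] F [-0.4   0.48 -0.19] M [-0.01 -0.02  0.01] open 0.231 grip 32.4 q6 -0.8
shift units [0.023 0.016 0.207] rz -0.0005
-30 309.27 181.3 309.69
-45 308.81 185.6 309.3
-60 308.36 189.8 308.7
-75 307.91 193.9 308.46
-88 307.53 197.4 306.39
ring insert centre by S meas at 307.14,202.19; TCP axis at 119: [[307.02166803 202.10963024]]
```

View pics/f1.png

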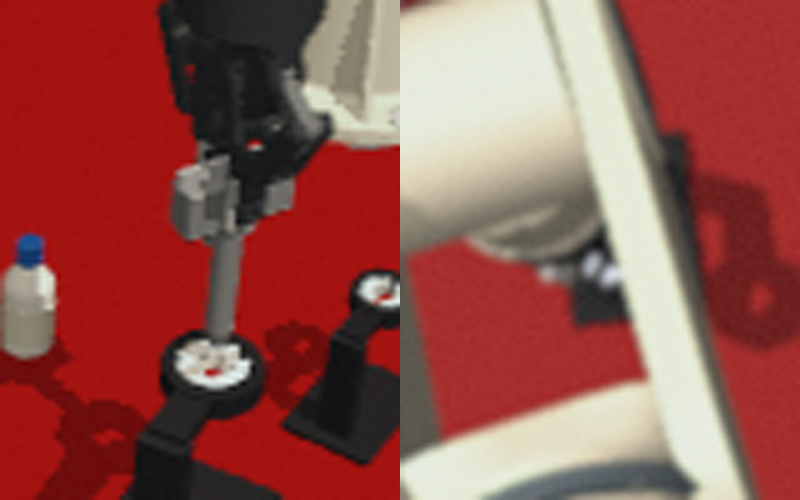

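The handle hangs straight over the white insert (tip (220,338) above the insert at (213,363)), about 1 mm off. Correcting that and going down slowly, watching the force.

```bash
python3 -m inch '[[0,0,0,-0.02,-0.02,0.2,1],[0,0,0,0,0,0.2,1],[0,0,0,0,0,0.2,1],[0,0,0,0,0,0.2,1],[0,0,0,0,0,0.2,1],[0,0,0,0,0,0,1]]' 30 >/dev/null;python3 g.py 490.2 156.3 200 2.677
python3 -m inch '[[0,0,0,0,0,0.2,1],[0,0,0,0,0,0.2,1],[0,0,0,0,0,0,1],[0,0,0,0,0,0,1]]' 30 >/dev/null;python3 g.py 490.2 156.3 165 2.677
```

```text
8.68 [490.1 156.4 224.5] [-3.1403e+00 -1.3000e-03  2.6760e+00] F [ 0.65 -0.84 -1.86] M [-0.03 -0.07 -0.03] open 0.231 grip 32.4 q6 -0.8
shift units [-0.005 -0.002  0.98 ] rz -0.0003
9.02 [490.6 156.5 215.4] [-3.1411e+00 -5.0000e-04  2.6760e+00] F [ 0.54  0.32 -1.28] M [ 0.03 -0.06  0.03] open 0.231 grip 32.4 q6 -0.8
shift units [ 0.008 -0.014  2.017] rz -0.0003
```

```bash
python3 -m inch '[[0,0,0,0,0,0.25,1],[0,0,0,0,0,0.25,1],[0,0,0,0,0,0.25,1],[0,0,0,0,0,0.25,1],[0,0,0,0,0,0,1]]' 30 >/dev/null;python3 g.py
python3 -m inch '[[0,0,0,0,0,0.25,1],[0,0,0,0,0,0.25,1],[0,0,0,0,0,0.25,1],[0,0,0,0,0,0.2,1],[0,0,0,0,0,0,1],[0,0,0,0,0,0,1]]' 30 >/dev/null;python3 g.py 490.2 156.3 162 2.677
```

```text
9.43 [489.9 156.3 189.2] [-3.1399e+00 -1.7000e-03  2.6760e+00] F [ 0.5   0.06 -1.43] M [ 0.01 -0.02  0.  ] open 0.225 grip 32.4 q6 -0.8
9.93 [490.6 156.5 166.7] [-3.141e+00 -6.000e-04  2.676e+00] F [ 0.51 -0.37 -0.19] M [0.05 0.   0.01] open 0.225 grip 32.4 q6 -0.8
shift units [ 0.008 -0.014  0.186] rz -0.0003
```

No contact yet and the handle is in the ring. Now smaller steps as the ribs near the insert (expected contact at TCP z of about 159).

```bash
python3 -m inch '[[0,0,0,0,0,0.08,1],[0,0,0,0,0,0.08,1],[0,0,0,0,0,0.08,1],[0,0,0,0,0,0,1]]' 30 >/dev/null;python3 g.py
python3 -m inch '[[0,0,0,0,0,0.04,1],[0,0,0,0,0,0.04,1],[0,0,0,0,0,0,1]]' 30 >/dev/null;python3 g.py
```

```text
10.27 [490.6 156.5 160.7] [-3.1414e+00 -3.0000e-04  2.6759e+00] F [ 0.76 -0.18 -1.91] M [-0.03 -0.02  0.03] open 0.229 grip 32.4 q6 -0.8
10.52 [490.7 156.6 158.9] [-3.1415e+00 -1.0000e-04  2.6760e+00] F [ 0.45 -0.74 -0.84] M [ 0.03  0.01 -0.06] open 0.227 grip 32.4 q6 -0.8
```

```bash
python3 -m inch '[[0,0,0,0,0,0.04,1],[0,0,0,0,0,0,1],[0,0,0,0,0,0,1]]' 30 >/dev/null;python3 g.py
python3 -m inch '[[0,0,0,0,0,0.04,1],[0,0,0,0,0,0,1],[0,0,0,0,0,0,1]]' 30 >/dev/null;python3 g.py
```

```text
10.77 [490.7 156.6 158. ] [-3.1415 -0.      2.676 ] F [-0.59 -0.46 -0.87] M [-0.03 -0.01 -0.02] open 0.231 grip 32.4 q6 -0.8
11.02 [490.7 156.6 157. ] [-3.1415e+00 -1.0000e-04  2.6759e+00] F [ 0.64 -0.07 -1.19] M [-0.    0.01 -0.01] open 0.229 grip 32.4 q6 -0.8
```

```bash
python3 -m inch '[[0,0,0,0,0,0.04,1],[0,0,0,0,0,0.04,1],[0,0,0,0,0,0,1]]' 30 >/dev/null;python3 g.py
python3 -m inch '[[0,0,0,0,0,0.04,1],[0,0,0,0,0,0,1],[0,0,0,0,0,0,1]]' 30 >/dev/null;python3 g.py
```

```text
11.27 [490.6 156.6 154.8] [-3.1414e+00 -2.0000e-04  2.6760e+00] F [-0.11  0.16 -1.4 ] M [-0.01 -0.02 -0.02] open 0.229 grip 32.4 q6 -0.8
11.52 [490.7 156.6 153.9] [-3.1415e+00 -1.0000e-04  2.6760e+00] F [-0.37 -0.9  -1.81] M [ 0.01 -0.01 -0.01] open 0.225 grip 32.4 q6 -0.8
```

The ribs went into the slot with no resistance (5 mm in). I'll continue down to the ring, with seating expected at about z 146.

```bash
python3 -m inch '[[0,0,0,0,0,0.05,1],[0,0,0,0,0,0.05,1],[0,0,0,0,0,0.05,1],[0,0,0,0,0,0.05,1],[0,0,0,0,0,0,1]]' 30 >/dev/null;python3 g.py
python3 -m inch '[[0,0,0,0,0,0.04,1],[0,0,0,0,0,0.03,1],[0,0,0,0,0,0,1]]' 30 >/dev/null;python3 g.py
```

```text
11.93 [490.6 156.5 148.7] [-3.1413e+00 -3.0000e-04  2.6759e+00] F [ 0.68 -0.81 -0.84] M [ 0.01 -0.01 -0.03] open 0.225 grip 32.4 q6 -0.8
12.18 [490.7 156.6 147.1] [-3.1415e+00 -2.0000e-04  2.6760e+00] F [ 0.3  -0.59 -0.71] M [-0.01 -0.    0.  ] open 0.226 grip 32.4 q6 -0.8
```

```bash
python3 -m inch '[[0,0,0,0,0,0.03,1],[0,0,0,0,0,0,1],[0,0,0,0,0,0,1]]' 30 >/dev/null;python3 g.py
python3 -m inch '[[0,0,0,0,0,0.02,1],[0,0,0,0,0,0,1],[0,0,0,0,0,0,1]]' 30 >/dev/null;python3 g.py
```

```text
12.43 [490.8 156.6 146.5] [3.1416 0.     2.676 ] F [ 0.29 -0.   -1.02] M [-0.07  0.   -0.  ] open 0.229 grip 32.4 q6 -0.8
12.68 [490.8 156.6 146.3] [3.1415e+00 1.0000e-04 2.6759e+00] F [-0.19  0.78  2.2 ] M [-0.04  0.17 -0.02] open 0.225 grip 32.7 q6 -0.8
```

Light contact (about 3 N) at z 146.3, as expected for the head on the ring. Releasing.

```bash
python3 -m inch '[[0,0,0,0,0,0,0.7],[0,0,0,0,0,0,0.6],[0,0,0,0,0,0,0.4],[0,0,0,0,0,0,0.3],[0,0,0,0,0,0,0.3],[0,0,0,0,0,0,0.3]]' 20 >/dev/null;python3 g.py
python3 -m inch '[[0,0,0,0,0,-0.2,0.3],[0,0,0,0,0,-0.4,0.3],[0,0,0,0,0,-0.7,0.3],[0,0,0,0,0,-0.7,0.3],[0,0,0,0,0,-0.7,0.3],[0,0,0,0,0,-0.6,0.3],[0,0,0,0,0,-0.3,0.3],[0,0,0,0,0,0,0.3]]' >/dev/null;python3 g.py
python3 - <<'E'
from rig import grab_frame
import cv2,numpy as np
f=grab_frame("scene"); np.savez("scene3.npz",**f)
from h import *
c=cloud(f); m=(np.hypot(c[...,0]-489,c[...,1]-157)<40)&(c[...,2]>135)&(c[...,2]<190)&(f["pixels"].max(2)>90); q=c[m]; print(m.sum(),q.mean(0).round(1),np.percentile(q[:,2],[5,50,98]).round(1))
cv2.imwrite("pics/k1.png",cv2.resize(f["pixels"][150:250,255:345],None,fx=6,fy=6,interpolation=2)[:,:,::-1])
E
```

```text
13.18 [490.8 156.6 146. ] [-3.1415 -0.      2.676 ] F [ 0.7  -0.36  0.08] M [-0.02  0.02 -0.02] open 0.701 grip 0.0 q6 -0.8
13.85 [491.9 156.9 238.4] [3.1389e+00 2.8000e-03 2.6760e+00] F [0.23 0.62 1.22] M [ 0.01 -0.01  0.02] open 0.704 grip 0.0 q6 -0.8
208 [493.4 161.8 150.1] [137.4 150.1 162.7]
```

View pics/k1.png

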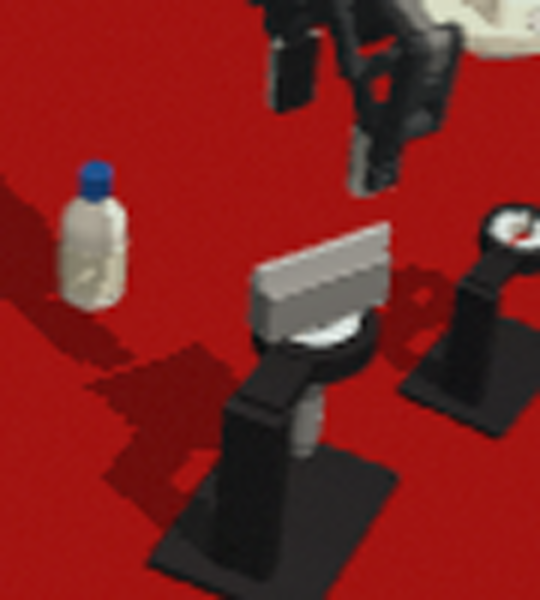

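The head sits flat on the ring at (320,300), with the handle visible below it at (310,420). Its top is at about 162 mm (161 expected), and the gripper is clear. Handing in.

```bash
python3 -m inch '[[0,0,0,0,0,0,0.3],[0,0,0,0,0,0,0.3],[0,0,0,0,0,0,0.3]]' >/dev/null; python3 -c "
from rig import r
print(r.sign_off())"
```

```text
the job is handed in; nothing more can be done
None
```

The scraper hangs released in the middle holder with its head seated on the ring, and the job is handed in, though sign-off returned no verdict; the ribs slid straight into the slot at the yaw measured from the camera, so no turning under pressure was needed.

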